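Close up the vial sampler

ROBOT

A 6-joint arm with a two-finger parallel gripper is mounted at the origin on the work surface. World frame = base frame: x ahead of the robot, y to its left, z up, the work surface at z = 0. Lengths are in m, angles in rad, forces in N, time in s.
With the tool pointing down it reaches from about 0.425 to 0.95 m from the base axis. Payload 3.5 kg.
Tool frame: the origin (TCP) lies at the very end of the fingers, on their centre line; the grasp point (between the pads) lies 19 mm behind it; z points along the fingers, y is the line along which they close (so a half turn about z gives the same grasp; the last joint's range is limited). The gripper opens to 85 mm and grips with 20 to 120 N. Pads are 22 mm wide; open, the fingers measure 114 mm over their backs; the gripper's body (76 mm by 85 mm) begins 54 mm behind the grasp point. The pads swing forward as they close: fully open they stand 13 mm farther back than shut.
Start: joints at [-1.351, 0.286, 1.577, -0, 1.279, -0.15], TCP at [0.244, -0.629, 0.231] pointing down, gripper open.
Joint ranges: [-2.77, 2.77], [-0.9, 2.22], [0.21, 2.48], [-1.53, 4.67], [0.24, 2.81], [-2.84, 2.84]. Speed limits (rad/s): [2.79, 2.79, 3.14, 3.14, 3.14, 3.14].

INTERFACE

Orientations are given as a unit quaternion [x, y, z, w].
In Python, from plant import ctrl gives the robot as it stands.
- The arm moves only by the tool carry_out, never from a script. Its argument "deltas" is one flat list of numbers, 6 for each row, row after row: the shift along the tool's x, y, z in m, then the turn, a rotation vector about the tool's x, y, z in rad. A call has 1 to 5 rows; each row is the pose to reach, as a shift and turn from the pose commanded when the call began, along the tool's axes at that moment; what a row does not reach only later rows make up. A row lasts 1/8 s, in which the tool goes at most 62.5 mm and 10.7 degrees, less where a joint would pass 70% of its speed; a pose out of reach is approached as far as the arm can. A call with a gripper value outside its range is refused whole. "grip" is the opening in per cent of the stroke, from 0 (shut) to 100 (fully open), set as the call begins (left out, the last holds). The fingers move at their own pace and stop on an object; "grip_force" is the grip in N (left out, the last holds). Time passes only in rows, so rows that repeat a pose let the fingers close. It gives the time, the measured TCP pose, the force, the opening and the grip force at its end, in the units of the state.
- ctrl.get_state(): the state, without advancing time (a new reading comes with each control period).
- ctrl.read_camera(name): name is "scene" or "top" or "wrist"; returns (picture, depth): 420x560x3 uint8, red, green, blue; 420x560 float32, m along the optical axis (not along the pixel's ray), 0 where there is no reading.
- ctrl.camera_model(name): a dict with "intrinsics" (3x3 intrinsics, pixels), "extrinsics" (4x4, takes a point from world to camera coordinates); the wrist camera has in their place "hand_eye" (4x4, takes a point from camera to tool coordinates, whose origin is the TCP and whose axes are the flange's). Camera axes: x right, y down, z forward; pixel columns grow to the right and rows downward; lengths in m; the calibration is good to about 2 mm. A picture is of the moment at which its call begins: read the wrist's pose just before it. camera_model takes no time and is no camera call.
- ctrl.sign_off(): hands the job in; it is judged then, once.
Trained networks look in the newest picture that a camera, given by its name, has taken for a name from the list of things; names that differ only in an ending like _2 or _b are one class to them, and where a whole thing is asked for, a point or a joint stands for the part that bears it (a point fixed in the world has none). Each returns a list of dicts, best first, with "score" (0 to 1); they miss things now and then, are a little off and sometimes report something else, mostly with a low value. They report only what shows in the picture. A call takes as long as a camera call.
- ctrl.find_in(camera, query): "uv" ([column, row] in pixels, amid what is visible of it).
The state is a dict: "time": time; "qpos": joint angles; "dq": joint speeds; "joint_efforts": joint torques, N m; "eef_pos": TCP position; "tcp_rot": TCP orientation; "contact_force": force on the tool from outside, world axes, zero at the start; "wrist_torque": the same for the moment, N m; "opening": opening from 0.0 (shut) to 1.0 (fully open); "finger_force": force on a finger pad.
Only numpy, scipy, OpenCV 4.12 (cv2) and the standard library are available. Lean on these libraries where they do the work, as an engineer would, in place of code of your own. Each camera call takes 0.05 s, during which the arm holds its last target. There are 200 camera calls.

TASK

The loaded vial sampler has been left open. With the fingertips only, first push its drawer fully home, and only then push the raised lid down until it is fully shut; do both gently, without banging or forcing them, and take the fingers away. Do not touch the vials in the drawer, and leave the things standing around the sampler where they are.

Things in the scene. Friction and masses are not known exactly. Their poses are not given: they have to be found in the camera images.
- sampler: White bench instrument, fixed. Origin on the bench (z = 0) under the centre of its drawer bay; x points from its front to its back (away from the robot, the way the drawer goes in), y to its left, z up; turned up to 0.4 rad. Bay: x -90 to 90 mm, y -115 to 115 mm, walls 90 mm high, open in front and above. A box of electronics, also 90 mm high, adjoins it on the right (y -205 to -115 mm).
- drawer (a joint): How far the drawer stands out of the bay, m: 0 = fully home (a firm stop), starts at 0.05 to 0.10, at most 0.12. It slides straight along the sampler's own -x with about 2.5 N of friction and stays where it is left.
- drawer_face (a point): Centre of the pushing area on the outer face of the white drawer front, 40 mm above the bench; axes as the sampler's, the face looks to -x. The front is a plain upright panel without handle, 205 mm wide (along y), 12 mm thick, from 10 to 86 mm above the bench. With the drawer home this point lies at x = -103 mm of the sampler.
- lid (a joint): Angle of the lid above its shut position, rad: 0 = shut (a firm stop), starts at 0.85 to 1.15, at most 1.3. The hinge is stiff (0.45 N m of friction) so the lid stays at any angle; pushing near its free edge takes about 2 to 4 N.
- lid_hinge (a point): Middle of the lid's hinge line, at the top rear edge of the bay (x = 90 mm, height 90 mm); the hinge line runs along the sampler's y; axes as the sampler's.
- lid_edge (a point): Middle of the lid's free edge on its outer face: x = -203, z = +10 mm from the hinge in the lid's turning frame (x along the lid from free edge to hinge, z out of the outer face, up when shut). Plain white plate 203 long, 226 wide, 8 mm thick; an apron 6 mm thick along the free edge reaches 32 mm below the outer face and, shut, covers the top of the drawer front. Shut, the outer face is at 100 mm.
- vials: Fifteen capped glass vials, 23 mm thick, seated upright in the drawer behind its front, tops 71 mm above the bench: not to be touched. Origin in the middle of the drawer at their foot, 22 mm above the bench.
- wash_bottle_mid (a point): Loose white plastic wash bottle, 60 mm thick, 185 mm tall with its spout; point on its axis 70 mm above its foot. Bystander.
- beaker_mid (a point): Loose glass beaker, 68 mm thick, 90 mm tall; point on its axis half-way up. Bystander.
- reagent_mid (a point): Loose amber jar with a white cap, 48 mm thick, 85 mm tall; point on its axis half-way up. Bystander.

How it is judged:
On the way, in this order (a step that is already met when the one before it is completed fails the run):
1. the drawer is fully home while the lid is still up (value of joint drawer below 0.003 m and value of joint lid above 0.5 rad), for 0.2 s.
2. the lid is shut over the closed drawer (value of joint lid below 0.03 rad and value of joint drawer below 0.003 m), for 0.2 s.
At the end, for the whole second after the job is handed in: The drawer is home to within 3 mm and the lid shut to within 0.03 rad (6 mm at its edge), both at rest (all of step 2 and velocity of joint lid below 0.05 rad/s and velocity of joint drawer below 0.01 m/s); the robot touches nothing.
It fails at once if the lid is pushed down before the drawer is home (value of joint lid below 0.5 rad and value of joint drawer above 0.006 m).
It fails at once if the drawer is banged (faster than 0.4 m/s) or the lid slammed (faster than 2.5 rad/s) (velocity of joint drawer below -0.4 m/s or velocity of joint lid below -2.5 rad/s).
It fails at once if the fingers press on the sampler, its drawer or lid with over 80 N (contact force between the fingers and sampler above 80 N).
It fails at once if the vials are touched by the robot (contact force between any of the fingers, the arm and vials above 0.5 N).
It fails at once if a thing standing around is lifted, knocked over or moved more than 30 mm (distance of any of wash_bottle_mid, beaker_mid, reagent_mid from where it was at the start of the episode above 0.03 m).
It also fails if it takes over 51 s, if anything falls off the work surface, if the arm or the gripper's body presses on something with over 40 N, if the wrist force passes 120 N, or if a joint passes its speed limit or range.

## Working session

There is one attempt and no reset: what is moved stays moved. The work goes in short steps, Python scripts to look and compute and a tool call to move; the robot and the scene stay as the last step left them, time stands still between calls to the robot, and variables do not carry over. Pictures are saved under pics/ and viewed, at most 10 in all, crops included, and the job is handed in when it is done.

Besides the shell and the picture viewer there is one more tool, called by a JSON object that holds its "method" and its "body". carry_out: Moves the arm, as the interface text tells. Its arguments: {"type":"object","properties":{"deltas":{"type":"array"},"grip":{"type":"number"},"grip_force":{"type":"number"}},"required":["deltas"]}

```bash
mkdir -p pics
cat > h.py <<'E'
import numpy as np, cv2
from plant import ctrl
from scipy.spatial.transform import Rotation as R
def cloud(n):
    im,d=ctrl.read_camera(n); m=ctrl.camera_model(n); K=np.array(m["intrinsics"]);E=np.array(m["extrinsics"])
    v,u=np.mgrid[:420,:560]
    P=np.stack([(u-K[0,2])/K[0,0]*d,(v-K[1,2])/K[1,1]*d,d],-1)
    W=(P-E[:3,3])@E[:3,:3]; W[d==0]=np.nan
    return im,d,W
E
python3 - <<'E'
from h import *
for n in("scene","top"):
    im,d,W=cloud(n); np.save(n+".npy",W); cv2.imwrite(f"pics/{n}0.png",im[:,:,::-1])
    for q in("drawer_face","lid_edge","lid_hinge","vials","wash_bottle_mid","beaker_mid","reagent_mid"):
        for r in ctrl.find_in(n,q)[:1]:
            u,v=np.round(r["uv"]).astype(int); print(n,q,r["score"].__round__(2),u,v,np.round(W[v,u],3))
s=ctrl.get_state();print(s["time"],s["eef_pos"],s["tcp_rot"],s["opening"])
E
```

```text
scene drawer_face 0.97 283 248 [0.513 0.033 0.032]
scene lid_edge 0.56 300 177 [0.601 0.005 0.234]
scene lid_hinge 0.97 302 214 [ 0.6   -0.013  0.009]
scene vials 0.69 282 239 [0.524 0.036 0.073]
scene wash_bottle_mid 0.75 371 293 [ 0.402 -0.135  0.123]
scene beaker_mid 0.81 191 233 [0.556 0.246 0.007]
scene reagent_mid 0.68 219 158 [0.71  0.177 0.084]
top drawer_face 0.95 282 244 [0.519 0.044 0.074]
top lid_edge 0.87 306 179 [0.623 0.001 0.215]
top lid_hinge 0.85 304 210 [ 0.598 -0.008  0.008]
top vials 0.71 285 241 [0.525 0.038 0.07 ]
top wash_bottle_mid 0.78 376 292 [ 0.42  -0.134  0.121]
top beaker_mid 0.63 190 236 [0.546 0.25  0.005]
top reagent_mid 0.91 220 150 [0.719 0.17  0.085]
0.8 [ 0.24397981 -0.62937415  0.23136282] [9.82958675e-01 1.83826662e-01 1.41865790e-06 3.56151002e-05] 0.9964552449166794
```

```bash
python3 -c "
import cv2,numpy as np
a=[cv2.imread(f'pics/{n}0.png')[90:340,130:450] for n in('scene','top')]
cv2.imwrite('pics/both.png',cv2.resize(np.vstack(a),(768,600*2))[:, :]) if 0 else cv2.imwrite('pics/both.png',cv2.resize(np.hstack(a),(800,312)))"
```

```text
(no output)
```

View pics/scene0.png

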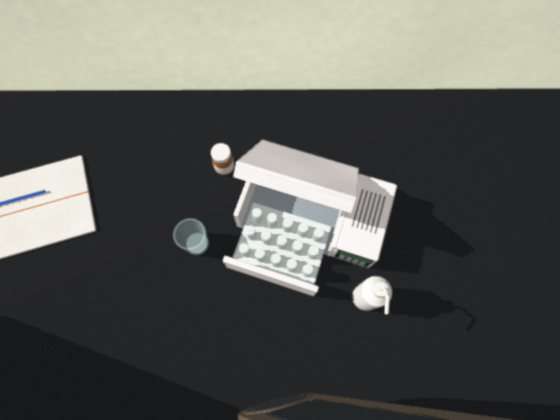

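View pics/top0.png

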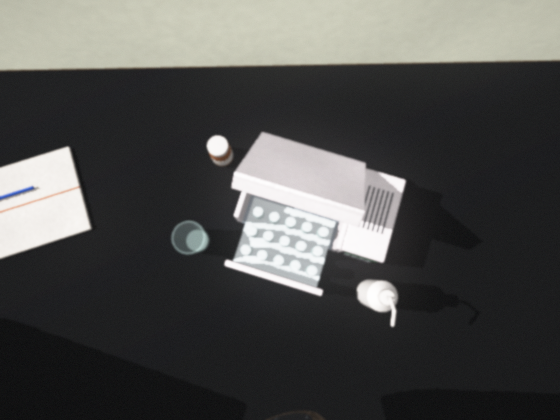

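Both are overhead views. The drawer front is the bar from (226,263) to (320,291) and the lid stands raised behind it, about (240,180)-(360,215). The beaker is at (190,237), the jar at (220,150) and the wash bottle at (376,292). Next I fit the geometry from depth.

Run:
```python
from h import *
Ws={n:np.load(n+".npy") for n in("scene","top")}
def pr(W,pts):
    for u,v in pts: print((u,v),np.round(W[v,u],3),end=" ")
    print()
v,u=np.mgrid[:420,:560]
for n,W in Ws.items():
    P=W.reshape(-1,3);uu=u.ravel();vv=v.ravel()
    # drawer front top
    m=(uu>220)&(uu<325)&(vv>255)&(vv<297)&(P[:,2]>.079)&(P[:,2]<.093)
    Q=P[m]; 
    c=np.median(Q[:,:2],0); k=np.linalg.norm(Q[:,:2]-c,axis=1)<.13; Q=Q[k]
    (cx,cy),(w,h),a=cv2.minAreaRect(Q[:,:2].astype(np.float32))
    l=cv2.fitLine(Q[:,:2].astype(np.float32),cv2.DIST_HUBER,0,.01,.01).ravel()
    print(n,"front",len(Q),(cx,cy),(w,h),a,"yaw",np.arctan2(-l[0],l[1]) if l[1]>0 else np.arctan2(l[0],-l[1]),l, "z",np.median(Q[:,2]))
    # electronics box
    m=(uu>330)&(uu<410)&(vv>170)&(vv<268)&(P[:,2]>.083)&(P[:,2]<.097)
    Q=P[m];print(" box",len(Q),cv2.minAreaRect(Q[:,:2].astype(np.float32)))
    # lid plate
    m=(uu>236)&(uu<365)&(vv>135)&(vv<215)&(P[:,2]>.11)
    Q=P[m];
    best=(0,)
    rng=np.random.default_rng(0)
    for _ in range(300):
        A=Q[rng.choice(len(Q),3,False)];nn=np.cross(A[1]-A[0],A[2]-A[0]);nn/=np.linalg.norm(nn)+1e-12
        k=abs((Q-A[0])@nn)<.003
        if k.sum()>best[0]:best=(k.sum(),k)
    S=Q[best[1]];c=S.mean(0);nn=np.linalg.svd(S-c,full_matrices=False)[2][2];nn*=np.sign(nn[2])
    print(" lid",len(Q),best[0],c,nn,"tilt",np.arccos(nn[2]),"yaw",np.arctan2(-nn[1],-nn[0]),"zmax",S[:,2].max(), S[S[:,2]>S[:,2].max()-.01].mean(0))
    for nm,(a,b,c_,d) in dict(bottle=(350,400,275,330),beaker=(170,212,218,256),jar=(205,236,135,176)).items():
        m=(uu>a)&(uu<b)&(vv>c_)&(vv<d)&(P[:,2]>.03);Q=P[m]
        if len(Q):print(" ",nm,len(Q),Q.min(0).round(3),Q.max(0).round(3))
```

```text
scene front 598 (0.4482756555080414, 0.06339572370052338) (0.20452623069286346, 0.012780868448317051) 71.23912811279297 yaw -0.3253129 [0.31960532 0.9475508  0.4475729  0.06282014] z 0.08430714373278911
 box 3317 ((0.572676956653595, -0.14247095584869385), (0.10015518963336945, 0.18130461871623993), 71.166259765625)
 lid 4911 3257 [ 0.6357135  -0.00171259  0.19293288] [ 0.71865297 -0.24297186  0.65153863] tilt 0.8611854496642108 yaw 2.8155641324355507 zmax 0.2508965156340949 [0.59103997 0.01356454 0.24671894]
  bottle 959 [ 0.361 -0.177  0.03 ] [ 0.438 -0.118  0.188]
  beaker 597 [0.5   0.201 0.03 ] [0.566 0.268 0.092]
  jar 480 [0.606 0.124 0.031] [0.747 0.199 0.241]
top front 611 (0.4521103501319885, 0.06460144370794296) (0.20436088740825653, 0.01199553906917572) 71.4317855834961 yaw -0.3244192 [0.31875834 0.94783604 0.45205638 0.064331  ] z 0.08551559596393034
 box 3393 ((0.5768254399299622, -0.1406475454568863), (0.1004667803645134, 0.18046917021274567), 71.41535186767578)
 lid 7152 5656 [ 6.41790478e-01 -3.32125822e-04  1.91667568e-01] [ 0.71926939 -0.24301989  0.65084013] tilt 0.8621058383962416 yaw 2.8157642519309234 zmax 0.2528348533167564 [0.59468755 0.01407189 0.2479146 ]
  bottle 1017 [ 0.365 -0.175  0.03 ] [ 0.442 -0.117  0.188]
  beaker 542 [0.504 0.202 0.03 ] [0.57  0.27  0.093]
  jar 513 [0.625 0.121 0.03 ] [0.751 0.2   0.251]
```

```bash
cat >> h.py <<'E'
PSI=-0.325; O=np.array([.6242,.0054,0]); S=R.from_euler('z',PSI)
def s2w(p): return O+S.apply(p)
def rows(targets):
    """targets: (world pos, tilt[, yaw]) -> printed rows relative to the present pose"""
    s=ctrl.get_state(); p=np.array(s["eef_pos"]); r=R.from_quat(s["tcp_rot"])
    print("t",round(s["time"],2),"s-frame",np.round(S.inv().apply(p-O),4),"F",np.round(s["contact_force"],1),"open",round(s["opening"],2))
    for q,tilt in targets:
        g=S*R.from_euler('x',np.pi)*R.from_euler('y',tilt)
        print(np.round(np.r_[r.inv().apply(np.array(q)-p),(r.inv()*g).as_rotvec()],3).tolist())
E
python3 -c "
from h import *
rows([((.38,-.40,.28),0),((.45,-.12,.28),0)])"
```

```text
t 0.8 s-frame [-0.1576 -0.723   0.2314] F [ 0.6 -0.1  0.8] open 1.0
[0.21, -0.165, -0.049, 0.0, -0.0, 0.695]
[0.376, -0.4, -0.049, 0.0, -0.0, 0.695]
```

{"method": "carry_out", "body": {"deltas": [0.042,-0.033,-0.01,0,0,0.14,0.084,-0.066,-0.02,0,0,0.28,0.126,-0.099,-0.03,0,0,0.42,0.168,-0.132,-0.04,0,0,0.56,0.21,-0.165,-0.05,0,0,0.695], "grip": 0}}

```text
time: 1.42
eef_pos: [0.3809, -0.3981, 0.2819]
tcp_rot: [0.986, -0.164, 0.0, 0.0]
contact_force: [1.1, 0.0, 0.5]
opening: -0.002
finger_force: 0.0
```

```bash
python3 -c "
from h import *
f=s2w([-.21,.03,.28])
print(f)
rows([((.45,-.12,.28),0),(f,0)])"
```

```text
[0.43477261 0.10088437 0.28      ]
t 1.43 s-frame [-0.1018 -0.4601  0.2819] F [1.1 0.  0.5] open -0.0
[-0.025, -0.285, 0.002, 0.0, -0.001, -0.005]
[-0.111, -0.49, 0.002, 0.0, -0.001, -0.005]
```

{"method": "carry_out", "body": {"deltas": [-0.005,-0.057,0,0,0,0,-0.01,-0.114,0,0,0,0,-0.015,-0.171,0,0,0,0,-0.02,-0.228,0,0,0,0,-0.025,-0.285,0,0,0,-0.005]}}

```text
time: 2.05
eef_pos: [0.4477, -0.1198, 0.2817]
tcp_rot: [0.987, -0.16, 0.001, 0.0]
contact_force: [1.3, -0.7, -0.4]
opening: 0.0
finger_force: 0.0
```

{"method": "carry_out", "body": {"deltas": [-0.021,-0.051,0,0,0,0,-0.043,-0.102,0,0,0,0,-0.065,-0.153,0,0,0,0,-0.086,-0.205,0,0,0,0,-0.086,-0.205,0,0,0,0]}}

```text
time: 2.68
eef_pos: [0.4297, 0.1033, 0.2817]
tcp_rot: [0.988, -0.156, 0.0, -0.0]
contact_force: [-0.1, -0.2, -0.2]
opening: -0.001
finger_force: 0.0
```

```bash
python3 -c "
from h import *
rows([(s2w([-.21,.03,.045]),0)])"
```

```text
t 2.67 s-frame [-0.2156  0.0306  0.2817] F [-0.1 -0.2 -0.2] open -0.0
[0.005, 0.001, 0.237, -0.001, -0.0, 0.011]
```

{"method": "carry_out", "body": {"deltas": [0,0,0.055,0,0,0,0,0,0.11,0,0,0,0,0,0.165,0,0,0,0,0,0.215,0,0,0.01,0,0,0.237,0,0,0.01]}}

```text
time: 3.3
eef_pos: [0.4283, 0.0989, 0.0413]
tcp_rot: [0.986, -0.165, -0.003, 0.001]
contact_force: [0.6, -0.4, 0.4]
opening: -0.004
finger_force: 0.0
```

```bash
python3 -c "
from h import *
rows([(s2w([-.196,.03,.045]),0),(s2w([-.18,.03,.045]),.1),(s2w([-.15,.03,.045]),.25)])
im,d,W=cloud('scene');cv2.imwrite('pics/s1.png',im[:,:,::-1])
"
```

```text
t 3.3 s-frame [-0.2155  0.0261  0.0413] F [ 0.6 -0.4  0.4] open -0.0
[0.019, -0.004, -0.004, 0.002, 0.005, -0.007]
[0.035, -0.004, -0.004, 0.002, 0.105, -0.007]
[0.065, -0.004, -0.004, 0.003, 0.255, -0.006]
```

View pics/s1.png

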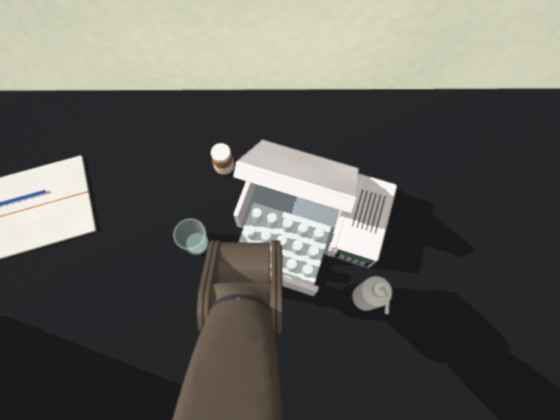

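The gripper stands in front of the drawer front, around (240,265), and nothing has been disturbed. I start the gentle push, tilting the wrist back away from the lid as I go.

{"method": "carry_out", "body": {"deltas": [0.007,-0.001,-0.004,0,0,0,0.014,-0.003,-0.004,0,0.03,0,0.021,-0.004,-0.004,0,0.06,0,0.028,-0.004,-0.004,0,0.1,0,0.035,-0.004,-0.004,0,0.14,0]}}

```text
time: 3.98
eef_pos: [0.4648, 0.0926, 0.0488]
tcp_rot: [0.984, -0.164, 0.07, 0.012]
contact_force: [-2.5, 0.1, -0.9]
opening: -0.003
finger_force: 1.4
```

```bash
python3 -c "
from h import *
rows([(s2w([-.15,.03,.045]),.3),(s2w([-.125,.03,.045]),.35)])
"
```

```text
t 3.98 s-frame [-0.1789  0.0318  0.0488] F [-2.5  0.1 -0.9] open -0.0
[0.028, 0.002, 0.008, 0.001, 0.159, -0.005]
[0.053, 0.001, 0.011, 0.001, 0.209, -0.005]
```

{"method": "carry_out", "body": {"deltas": [0.01,0.001,0.003,0,0.05,0,0.02,0.001,0.005,0,0.1,0,0.03,0.001,0.007,0,0.15,0,0.04,0.001,0.009,0,0.18,0,0.05,0.001,0.01,0,0.2,0]}}

```text
time: 4.6
eef_pos: [0.5132, 0.0753, 0.0457]
tcp_rot: [0.972, -0.162, 0.168, 0.028]
contact_force: [-2.0, 3.6, -0.4]
opening: 0.002
finger_force: 1.5
```

```bash
python3 -c "
from h import *
rows([(s2w([-.118,.03,.045]),.35),(s2w([-.11,.03,.045]),.35)])
"
```

```text
t 4.6 s-frame [-0.1275  0.0308  0.0457] F [-2.   3.6 -0.4] open 0.0
[0.009, 0.001, 0.004, 0.001, 0.008, -0.005]
[0.016, 0.001, 0.007, 0.001, 0.008, -0.005]
```

{"method": "carry_out", "body": {"deltas": [0.003,0,0.001,0,0,0,0.006,0,0.002,0,0,0,0.009,0,0.003,0,0,0,0.011,0,0.004,0,0,0,0.012,0,0.004,0,0,0]}}

```text
time: 5.22
eef_pos: [0.5246, 0.0709, 0.0455]
tcp_rot: [0.972, -0.162, 0.167, 0.028]
contact_force: [-1.6, 3.0, -0.1]
opening: 0.0
finger_force: 1.3
```

{"method": "carry_out", "body": {"deltas": [0.001,0,0,0,0,0,0.002,0,0.001,0,0,0,0.002,0,0.001,0,0,0]}}

```text
time: 5.6
eef_pos: [0.527, 0.0701, 0.0455]
tcp_rot: [0.972, -0.162, 0.167, 0.028]
contact_force: [-1.1, 1.2, -1.0]
opening: -0.001
finger_force: 0.8
```

```bash
python3 -c "
from h import *
rows([])
"
```

```text
t 5.6 s-frame [-0.1127  0.0303  0.0455] F [-1.1  1.2 -1. ] open -0.0
```

Not at the stop yet. I continue in 1 mm steps until the force rises.

{"method": "carry_out", "body": {"deltas": [0.001,0,0,0,0,0,0.002,0,0.001,0,0,0,0.003,0,0.001,0,0,0,0.003,0,0.001,0,0,0]}}

```text
time: 6.1
eef_pos: [0.5291, 0.0694, 0.0452]
tcp_rot: [0.972, -0.162, 0.166, 0.028]
contact_force: [-5.0, 2.5, 2.9]
opening: 0.001
finger_force: 2.6
```

{"method": "carry_out", "body": {"deltas": [0.001,0,0,0,0,0,0.002,0,0.001,0,0,0,0.002,0,0.001,0,0,0]}}

```text
time: 6.48
eef_pos: [0.5292, 0.0691, 0.0442]
tcp_rot: [0.973, -0.162, 0.164, 0.028]
contact_force: [-11.1, 4.6, 7.3]
opening: -0.002
finger_force: 6.0
```

The force rose to 12 N with no further travel, so the drawer is at its stop. I back off and check it.

{"method": "carry_out", "body": {"deltas": [-0.014,0,-0.005,0,0,0,-0.038,0,-0.014,0,0,0,-0.066,0,-0.024,0,0,0,-0.066,0,-0.024,0,0,0]}}

```text
time: 6.98
eef_pos: [0.4638, 0.0917, 0.0453]
tcp_rot: [0.972, -0.161, 0.167, 0.028]
contact_force: [0.1, 0.6, 0.2]
opening: 0.002
finger_force: 0.0
```

```bash
python3 -c "
from h import *
rows([(s2w([-.19,.03,.12]),.2),(s2w([-.2,.03,.17]),0),(s2w([-.2,.0,.30]),0),(s2w([-.04,.0,.30]),0)])
im,d,W=cloud('scene');cv2.imwrite('pics/s2.png',im[:,:,::-1])
"
```

```text
t 6.97 s-frame [-0.1795  0.0305  0.0453] F [0.1 0.6 0.2] open 0.0
[0.015, 0.001, -0.074, 0.001, -0.14, -0.004]
[0.022, 0.001, -0.124, 0.001, -0.34, -0.004]
[0.066, 0.031, -0.247, 0.001, -0.34, -0.004]
[0.217, 0.03, -0.194, 0.001, -0.34, -0.004]
```

View pics/s2.png

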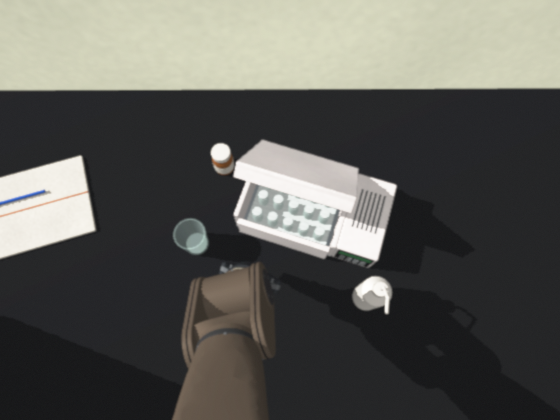

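The picture shows the drawer flush with the bay at (290,235), the lid still up, and the bystanders unmoved. Next I go up and over the lid.

{"method": "carry_out", "body": {"deltas": [0.007,0,-0.037,0,-0.07,0,0.015,0,-0.074,0,-0.14,0,0.022,0,-0.124,0,-0.3,0,0.045,0.015,-0.185,0,-0.34,0,0.066,0.031,-0.247,0,-0.34,0]}}

```text
time: 7.65
eef_pos: [0.4386, 0.0693, 0.2945]
tcp_rot: [0.986, -0.165, 0.001, 0.0]
contact_force: [0.9, -0.4, 0.4]
opening: 0.003
finger_force: 0.0
```

```bash
python3 -c "
from h import *
rows([(s2w([-.005,.0,.31]),0),(s2w([-.005,0,.24]),0)])
"
```

```text
t 7.65 s-frame [-0.1963  0.0013  0.2945] F [ 0.9 -0.4  0.4] open 0.0
[0.191, 0.0, -0.015, -0.0, -0.003, -0.006]
[0.191, 0.0, 0.055, -0.0, -0.003, -0.006]
```

{"method": "carry_out", "body": {"deltas": [0.03,0,-0.016,0,0,0,0.075,0,-0.016,0,0,0,0.125,0,-0.016,0,0,0,0.17,0,-0.016,0,0,0,0.191,0,-0.016,0,0,0]}}

```text
time: 8.28
eef_pos: [0.6208, 0.0066, 0.3073]
tcp_rot: [0.986, -0.165, 0.001, 0.0]
contact_force: [0.6, -0.4, -0.2]
opening: -0.0
finger_force: 0.0
```

{"method": "carry_out", "body": {"deltas": [0,0,0.02,0,0,0,0,0,0.045,0,0,0,0,0,0.06,0,0,0,0,0,0.066,0,0,0]}}

```text
time: 8.78
eef_pos: [0.6168, 0.0088, 0.2399]
tcp_rot: [0.986, -0.164, -0.001, 0.0]
contact_force: [-0.2, -0.0, -0.3]
opening: 0.001
finger_force: 0.0
```

```bash
cat >> h.py <<'E'
def arc(ths,s=.175):
    rows([(s2w([.09-s*np.cos(t)+.01*np.sin(t)+.011,0,.09+s*np.sin(t)+.01*np.cos(t)]),0) for t in ths])
E
python3 -c "
from h import *
arc([.861,.83,.8,.77,.73,.69])
"
```

```text
t 8.78 s-frame [-0.0081  0.0009  0.2399] F [-0.2 -0.  -0.3] open 0.0
[0.003, 0.001, 0.011, 0.0, 0.002, -0.005]
[-0.002, 0.001, 0.014, 0.0, 0.002, -0.005]
[-0.006, 0.001, 0.017, 0.0, 0.002, -0.005]
[-0.009, 0.001, 0.021, 0.0, 0.002, -0.005]
[-0.015, 0.001, 0.026, 0.0, 0.002, -0.005]
[-0.019, 0.001, 0.031, 0.0, 0.002, -0.005]
```

{"method": "carry_out", "body": {"deltas": [0.002,0,0.006,0,0,0,0.001,0,0.012,0,0,0,-0.004,0,0.017,0,0,0,-0.009,0,0.021,0,0,0,-0.015,0,0.026,0,0,0]}}

```text
time: 9.4
eef_pos: [0.6037, 0.0134, 0.2158]
tcp_rot: [0.986, -0.164, 0.001, 0.0]
contact_force: [2.0, -2.0, 1.0]
opening: -0.005
finger_force: 0.8
```

```bash
python3 -c "
from h import *
arc([.69,.65,.61,.57,.53])
"
```

```text
t 9.4 s-frame [-0.0219  0.0011  0.2158] F [ 2. -2.  1.] open -0.01
[-0.006, 0.001, 0.007, -0.0, -0.002, -0.005]
[-0.01, 0.001, 0.012, -0.0, -0.002, -0.005]
[-0.015, 0.001, 0.017, -0.0, -0.002, -0.005]
[-0.019, 0.001, 0.023, -0.0, -0.002, -0.005]
[-0.023, 0.001, 0.029, -0.0, -0.002, -0.005]
```

Contact is made and the forces are small. I follow the arc down.

{"method": "carry_out", "body": {"deltas": [-0.006,0,0.007,0,0,0,-0.01,0,0.012,0,0,0,-0.015,0,0.018,0,0,0,-0.019,0,0.023,0,0,0,-0.023,0,0.029,0,0,0]}}

```text
time: 10.02
eef_pos: [0.5815, 0.021, 0.1863]
tcp_rot: [0.986, -0.164, -0.0, -0.0]
contact_force: [-1.3, -0.6, 1.6]
opening: 0.0
finger_force: 0.8
```

```bash
python3 -c "
from h import *
arc([.49,.45,.41,.37,.33])
"
```

```text
t 10.03 s-frame [-0.0455  0.0012  0.1863] F [-1.3 -0.6  1.6] open 0.0
[-0.003, 0.001, 0.005, 0.0, 0.0, -0.005]
[-0.007, 0.001, 0.011, 0.0, 0.0, -0.005]
[-0.01, 0.001, 0.017, 0.0, 0.0, -0.005]
[-0.013, 0.001, 0.024, 0.0, 0.0, -0.005]
[-0.016, 0.001, 0.03, 0.0, 0.0, -0.005]
```

{"method": "carry_out", "body": {"deltas": [-0.003,0,0.005,0,0,0,-0.007,0,0.011,0,0,0,-0.01,0,0.017,0,0,0,-0.013,0,0.024,0,0,0,-0.016,0,0.03,0,0,0]}}

```text
time: 10.65
eef_pos: [0.5665, 0.0262, 0.156]
tcp_rot: [0.986, -0.164, 0.0, 0.0]
contact_force: [-0.3, 0.3, 1.0]
opening: 0.002
finger_force: 0.7
```

```bash
python3 -c "
from h import *
arc([.29,.25,.21,.17,.13])
"
```

```text
t 10.65 s-frame [-0.0613  0.0012  0.156 ] F [-0.3  0.3  1. ] open 0.0
[-0.003, 0.001, 0.006, 0.0, -0.0, -0.005]
[-0.005, 0.001, 0.013, 0.0, -0.0, -0.005]
[-0.007, 0.001, 0.02, 0.0, -0.0, -0.005]
[-0.008, 0.001, 0.027, 0.0, -0.0, -0.005]
[-0.01, 0.001, 0.033, 0.0, -0.0, -0.005]
```

{"method": "carry_out", "body": {"deltas": [-0.003,0,0.006,0,0,0,-0.005,0,0.013,0,0,0,-0.007,0,0.02,0,0,0,-0.008,0,0.027,0,0,0,-0.01,0,0.033,0,0,0]}}

```text
time: 11.28
eef_pos: [0.5573, 0.0294, 0.123]
tcp_rot: [0.986, -0.164, 0.0, -0.0]
contact_force: [0.8, 0.2, 1.2]
opening: 0.003
finger_force: 0.6
```

```bash
python3 -c "
from h import *
arc([.1,.07,.04,.02,0])
"
```

```text
t 11.28 s-frame [-0.0711  0.0014  0.123 ] F [0.8 0.2 1.2] open 0.0
[-0.001, 0.001, 0.006, -0.0, -0.0, -0.005]
[-0.002, 0.001, 0.011, -0.0, -0.0, -0.005]
[-0.002, 0.001, 0.016, -0.0, -0.0, -0.005]
[-0.003, 0.001, 0.02, -0.0, -0.0, -0.005]
[-0.003, 0.001, 0.023, -0.0, -0.0, -0.005]
```

{"method": "carry_out", "body": {"deltas": [-0.001,0,0.005,0,0,0,-0.002,0,0.01,0,0,0,-0.002,0,0.014,0,0,0,-0.003,0,0.018,0,0,0,-0.003,0,0.021,0,0,0]}}

```text
time: 11.9
eef_pos: [0.5542, 0.0304, 0.1023]
tcp_rot: [0.986, -0.164, -0.0, -0.0]
contact_force: [0.1, 0.5, 0.4]
opening: 0.001
finger_force: 0.6
```

{"method": "carry_out", "body": {"deltas": [0,0,0.001,0,0,0,0,0,0.002,0,0,0,0,0,0.002,0,0,0]}}

```text
time: 12.28
eef_pos: [0.5541, 0.0304, 0.1004]
tcp_rot: [0.986, -0.164, -0.0, -0.0]
contact_force: [0.2, 0.0, 0.5]
opening: -0.002
finger_force: 0.1
```

{"method": "carry_out", "body": {"deltas": [0,0,0.001,0,0,0,0,0,0.002,0,0,0,0,0,0.003,0,0,0,0,0,0.003,0,0,0]}}

```text
time: 12.78
eef_pos: [0.5542, 0.0304, 0.0999]
tcp_rot: [0.986, -0.164, -0.001, 0.0]
contact_force: [-6.7, 0.9, 12.5]
opening: 0.001
finger_force: 6.2
```

The lid is at its stop with 12 N vertical. I retreat upward and check.

{"method": "carry_out", "body": {"deltas": [0,0,-0.01,0,0,0,0,0,-0.05,0,0,0,0,0,-0.1,0,0,0,-0.05,0,-0.13,0,0,0,-0.1,0,-0.15,0,0,0]}}

```text
time: 13.4
eef_pos: [0.4596, 0.0629, 0.2496]
tcp_rot: [0.986, -0.165, 0.001, -0.0]
contact_force: [0.4, 0.3, 1.1]
opening: 0.001
finger_force: 0.0
```

{"method": "carry_out", "body": {"deltas": [0,0.06,0,0,0,0,0,0.12,0,0,0,0,0,0.18,0,0,0,0,0,0.24,0,0,0,0,0,0.24,0,0,0,0]}}

```text
time: 14.02
eef_pos: [0.3807, -0.1677, 0.2478]
tcp_rot: [0.986, -0.168, 0.0, 0.001]
contact_force: [0.0, 0.8, -0.2]
opening: 0.002
finger_force: 0.0
```

```bash
python3 -c "
from h import *
rows([])
im,d,W=cloud('scene');cv2.imwrite('pics/s3.png',im[:,:,::-1])
P=(W.reshape(-1,3)-O)@S.as_matrix()
for x in(-.09,-.05,0,.05):
    m=(abs(P[:,0]-x)<.01)&(abs(P[:,1])<.1);print(x,np.nanmedian(P[m,2]).round(4))
"
```

```text
t 14.03 s-frame [-0.1755 -0.2417  0.2478] F [ 0.   0.8 -0.2] open 0.0
-0.09 0.0985
-0.05 0.0985
0 0.0985
0.05 0.0984
```

View pics/s3.png

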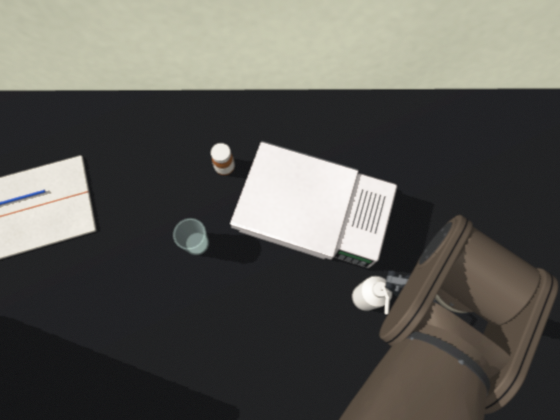

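The lid is flat and shut at (295,200). The drawer no longer protrudes, the bystanders are in place and the robot is clear of everything.

```bash
python3 -c "
from h import *
print(ctrl.sign_off())"
```

```text
the job is handed in; nothing more can be done
None
```

I pushed the drawer home first and then shut the lid, with about 15 N at most on the force readings. The fingers are clear, the bystanders are where they stood, and the job is handed in; no verdict came back.

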